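Tare the dish on the studio scale

TASK

Get the scale ready for weighing earring parts: stand the empty pink dish in the middle of the scale's pan, gently, never driving the needle past the end of the dial, and let go of it. Then turn the tare knob on the dial until the needle points to the red zero mark, and leave the paints, earrings and other things on the table where they are.

Things in the scene. Friction and masses are not known exactly. Their poses are not given: they have to be found in the camera images.
- scale: spring scale, petrol-coloured wedge housing, fixed to the table, 246 mm deep (x), 176 mm wide. Origin on the table under its middle; -x is its front, with the dial on a sloping face whose normal leans 35 degrees from vertical to the front. The pan is on the rear deck, centre 60 mm to +x of the origin
- pan_top (a point): middle of the pan's upper surface (z up, x and y as the scale's); it sinks with the pan. Steel plate 126 mm (x) by 160 mm (y), 4 mm thick, flat, no rim, black rubber on top; unloaded its top is 136 mm above the table
- pan (a joint): how far the pan is pressed down, in m: 0 unloaded, 0.012 at 600 g, the end of the dial (spring, 490 N/m); stop at 0.0145. The needle turns clockwise with it, 450 rad per metre (9 mrad a gram)
- dial_centre (a point): middle of the dial's clear window, on its outer surface, where the knob stands; z is the dial's outward normal, x points up the slope. The dial's steel rim, 138 mm across, stands 0.5 mm above the window
- knob_grip (a point): tare knob in the middle of the dial: black fluted round knob, 36 mm diameter, 23 mm proud of the window. Point on its axis, 13 mm above the window, 10 mm below the knob's end; z is the axis, outwards; x points to the zero mark. It turns the white dial plate one to one, stays where left (friction 0.03 N m), range 1.2 rad anticlockwise to 2.8 rad clockwise of up the slope
- zero_mark (a point): red zero mark on the white dial plate, 50 mm from the axis, at the inner end of a red bar with a red spot; turns with the knob. Black marks follow clockwise, one every 20 g (0.18 rad), longer at each 100 g, the last at 600 g
- needle_tip (a point): tip of the black needle, 50 mm from the same axis, under the clear window; x of this frame points along the needle. Coincides with zero_mark when the scale reads zero. Unloaded it points up the slope, to the pan; it turns clockwise with load
- dish: empty pink open dish, 100 mm (x) by 60 mm (y) by 30 mm tall, walls 4 mm; 75 to 130 g; origin under its middle, stands on the table. Can be gripped across its 60 mm width from outside
- teal_paint: teal paint bottle, bystander: upright, 32 mm across, 85 mm tall, stands 85 to 120 mm beyond the dish's centre; origin under its middle
- white_paint: white paint bottle, bystander: upright with black cap, 34 mm across, 90 mm tall, stands beside the scale; origin under its middle
- earring_a: spotted wooden earring blank, bystander: 44 mm across, 5 mm thick, lies near the dish on the robot's side; origin under its middle
- earring_b: spotted wooden earring blank, bystander: 44 mm across, 5 mm thick; origin under its middle
- earring_c: plain wooden earring blank, bystander: 44 mm across, 5 mm thick; origin under its middle
- mug: white mug of brushes, bystander: 80 mm across, 85 mm tall (brushes to 195 mm), handle on its +y; origin under its middle
- pliers: red-handled pliers, bystander: lying, 130 mm long, 14 mm thick; origin under its middle (at the pivot)
- paint_pot: small brass paint pot, bystander: open, 42 mm across, 24 mm tall; origin under its middle
There are look-alikes about, which are no part of the job. Of the things that look like the dish, take the one that is farthest to the robot's left at the start.

How it is judged:
By the outcome, as a careful person would: the job done as asked, in the order asked, and still so for the second after the job is handed in, with the robot touching nothing.
It also fails if it takes over 64 s, if anything falls off the work surface, if the arm or the gripper's body presses on something with over 40 N, if the wrist force passes 120 N, or if a joint passes its speed limit or range.

ROBOT

A 6-joint arm with a two-finger parallel gripper is mounted at the origin on the work surface. World frame = base frame: x ahead of the robot, y to its left, z up, the work surface at z = 0. Lengths are in mm, angles in rad, forces in N, time in s.
With the tool pointing down it reaches from about 250 to 725 mm from the base axis. Payload 9.7 kg.
Tool frame: the origin (TCP) lies on the centre line of the jaws, within the pads' length; the fingertips stand ahead of it and the grasp point (between the pads) lies 5 mm behind it (robot.tips_ahead is the z of the fingertips in the tool frame, in mm); z points along the fingers, y is the line along which they close (so a half turn about z gives the same grasp; the last joint's range is limited). The gripper opens to 85 mm and grips with 20 to 120 N. Pads are 22 mm wide; open, the fingers measure 114 mm over their backs; the gripper's body (76 mm by 85 mm) begins 54 mm behind the grasp point. The pads swing forward as they close: fully open they stand 13 mm farther back than shut.
Start: joints at [-1.256, 0.087, 0.176, 1.66, 0, 1.571], TCP at [170.292, -522.97, 245.284] pointing down, gripper open.
Joint ranges: [-3.13, 3.13], [-0.85, 1.81], [-1.15, 1.24], [-2.2, 2.28], [-1.44, 1.52], [-3.14, 3.14]. Speed limits (rad/s): [2.22, 2.22, 2.57, 3.14, 3.14, 3.14].

INTERFACE

Orientations are given as a rotation vector (axis times angle).
In Python, from rig import robot gives the robot as it stands.
- The arm moves only by the tool carry_out, never from a script. Its argument "rows" is a list of rows, each an object of numbers: "tx", "ty", "tz": the shift along the tool's x, y, z as a fraction of full scale; "rx", "ry", "rz": the turn, a rotation vector about the tool's x, y, z as a fraction of full scale; "gripper": the finger opening in mm, from 0 to 85.4. In form: [{"tx": .., "ty": .., "tz": .., "rx": .., "ry": .., "rz": .., "gripper": ..}, ...]. A call has 1 to 12 rows; each row shifts and turns the commanded pose from where the row before left it, along the tool's axes as they then stand; what a row does not reach is not made up. Full scale, the value 1, is 3 cm for a shift and 0.15 rad for a turn. A row lasts 1/8 s, in which the tool goes at most 62.5 mm and 10.7 degrees, less where a joint would pass 70% of its speed; a pose out of reach is approached as far as the arm can. A call with a number of a shift or a turn outside -1 to 1 is refused whole. A call with a gripper value outside its range is refused whole. The fingers move at their own pace and stop on an object; the grip force is fixed at half the most. Time passes only in rows, so rows that do not move let the fingers close. It gives the time, the measured TCP pose, the force, the opening and the grip force at its end, in the units of the state.
- robot.state(): the state, without advancing time (a new reading comes with each control period).
- robot.get_image(name): name is "side" or "top" or "wrist"; returns a dict with "img" (400x640x3 uint8, red, green, blue), "intrinsics" (3x3 intrinsics, pixels), "dist" ([k1, k2, p1, p2, k3] as OpenCV has them; the pictures are not rectified), "xyz" and "attitude" of the camera in the world. Camera axes: x right, y down, z forward; pixel columns grow to the right and rows downward; lengths in mm; the calibration is good to about 2 mm. A picture is of the moment at which its call begins. There is no depth.
- robot.close_job(): hands the job in; it is judged then, once.
The state is a dict: "time_s": time; "joints": joint angles; "joint_vel": joint speeds; "tau": joint torques, N m; "eef_pos": TCP position; "tool_rot": TCP orientation; "ft_force": force on the tool from outside, world axes, zero at the start; "wrist_torque": the same for the moment, N m; "opening": finger opening in mm; "gripper_force": force on a finger pad.
Only numpy, scipy, OpenCV 4.12 (cv2) and the standard library are available. Lean on these libraries where they do the work, as an engineer would, in place of code of your own. Each camera call takes 0.05 s, during which the arm holds its last target. There are 200 camera calls.

## Working session

There is one attempt and no reset: what is moved stays moved. The work goes in short steps, Python scripts to look and compute and a tool call to move; the robot and the scene stay as the last step left them, time stands still between calls to the robot, and variables do not carry over. Pictures are saved under pics/ and viewed, at most 10 in all, crops included, and the job is handed in when it is done.

Besides the shell and the picture viewer there is one more tool, called after "Request:" as name(argument=value, ...) on one line, values as JSON. carry_out: Moves the arm, as the interface text tells. Shift numbers are shares of 3 cm and turn numbers shares of 0.15 rad, none past 1 either way. Its arguments: {"type":"object","properties":{"rows":{"type":"array"}},"required":["rows"]}

```bash
mkdir -p pics; ls; cat > h.py <<'E'
import numpy as np, cv2
from scipy.spatial.transform import Rotation as R
from rig import robot
def cam(name,save=None):
    d=robot.get_image(name)
    if save: cv2.imwrite(save,d["img"][:,:,::-1])
    a=np.array(d["attitude"],float)
    d["R"]=a if a.shape==(3,3) else R.from_rotvec(a).as_matrix()
    d["K"]=np.array(d["intrinsics"],float);d["D"]=np.array(d["dist"],float);d["C"]=np.array(d["xyz"],float)
    return d
def ray(d,uv):
    n=cv2.undistortPoints(np.array([[uv]],float),d["K"],d["D"])[0,0]
    return d["R"]@np.array([n[0],n[1],1.])
def onz(d,uv,z):
    r=ray(d,uv);return d["C"]+r*(z-d["C"][2])/r[2]
def proj(d,P):
    rv=cv2.Rodrigues(d["R"].T)[0]
    return cv2.projectPoints(np.array(P,float).reshape(-1,1,3),rv,-d["R"].T@d["C"],d["K"],d["D"])[0][:,0]
E
python3 - <<'E'
from h import *
s=robot.state();print(s, robot.tips_ahead)
for n in("top","side"):
    d=cam(n,f"pics/{n}0.png");print(n,d["C"],d["R"].round(3).tolist(),d["K"].tolist(),d["attitude"])
E
```

```text
pics
{'time_s': 0.0, 'joints': array([-1.25598922e+00,  8.74259159e-02,  1.75131982e-01,  1.65979879e+00,
        7.10026551e-06,  1.57079570e+00]), 'joint_vel': array([-1.23849744e-03, -1.09615407e-03,  5.82872678e-04,  6.83135657e-05,
        9.65854138e-04, -6.35932800e-04]), 'tau': array([-8.41813307e-04, -5.20382988e+01,  4.64809513e+01,  1.60295691e-02,
       -3.11749474e-06, -1.84142834e-06]), 'eef_pos': array([ 170.23382203, -522.76699352,  244.60073362]), 'tool_rot': array([-3.10148927e+00, -4.92258528e-01,  3.08069015e-04]), 'ft_force': array([-0.62016068, -0.78726801,  0.46174332]), 'wrist_torque': array([-0.04792409, -0.00126326,  0.01070094]), 'gripper_force': 0.0, 'opening': 85.23676930150661} 14.0
top [ 517.18418977   -6.10795913 1296.29573872] [[0.011, -0.996, 0.086], [-1.0, -0.013, -0.012], [0.014, -0.086, -0.996]] [[361.8450445790516, 0.0, 317.2964784020046], [0.0, 361.8450445790516, 198.64008703264543], [0.0, 0.0, 1.0]] [-2.19677729  2.17056957 -0.10797076]
side [240.02922269 695.6166625  801.10049129] [[-0.896, -0.285, 0.339], [-0.443, 0.595, -0.671], [-0.01, -0.752, -0.66]] [[386.53480889628236, 0.0, 321.80821724425414], [0.0, 386.53480889628236, 198.91758257111158], [0.0, 0.0, 1.0]] [-0.60752062  2.62561767 -1.18533638]
```

View pics/top0.png

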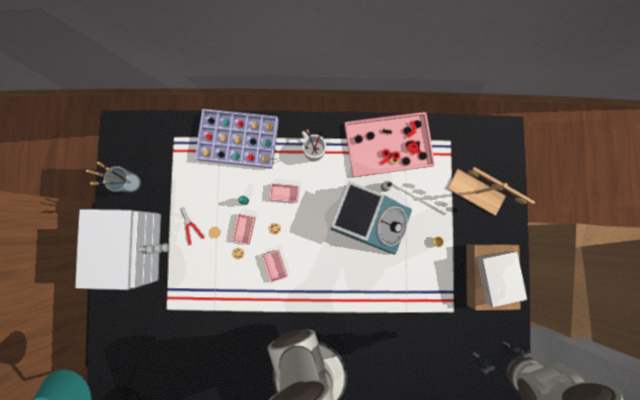

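View pics/side0.png

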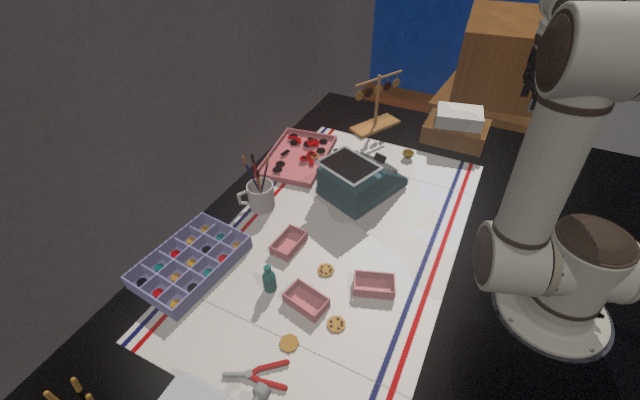

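The top view shows three dish look-alikes at (284,193), (243,229) and (274,266). The job's dish should be (243,229), since it is farthest left (+y) and has the teal bottle beyond it at (243,200) and a spotted earring on the robot's side at (238,253). The scale has its pan at (358,211) and its knob at (396,227).

```bash
cat > m.py <<'E'
from h import *
t=cam("top");s=cam("side")
img=t["img"].astype(int)
r,g,b=[img[:,:,i] for i in range(3)]
pink=((r-g>25)&(r-b>10)&(r>110)).astype(np.uint8)*255
pink=cv2.morphologyEx(pink,cv2.MORPH_CLOSE,np.ones((3,3)))
for c in cv2.findContours(pink,0,2)[0]:
    if cv2.contourArea(c)<150: continue
    (u,v),_,_=cv2.minAreaRect(c)
    P=np.array([onz(t,p[0]+0.,30)[:2] for p in c],np.float32)
    print("pink",(round(u),round(v)),cv2.minAreaRect(P))
dark=((img.max(2)<60)).astype(np.uint8)*255
dark[:, :300]=0;dark[:150]=0;dark[260:]=0;dark[:,450:]=0
for c in cv2.findContours(dark,0,2)[0]:
    if cv2.contourArea(c)<300: continue
    P=np.array([onz(t,p[0]+0.,136)[:2] for p in c],np.float32)
    print("pan",cv2.minAreaRect(P),cv2.boxPoints(cv2.minAreaRect(P)).tolist())
cv2.imwrite("pics/crop1.png",np.hstack([cv2.resize(t["img"][175:275,220:300],(400,500),interpolation=2),cv2.resize(t["img"][175:265,328:418],(400,500),interpolation=2)])[:,:,::-1])
cv2.imwrite("pics/crop2.png",cv2.resize(s["img"][125:325,240:440],(600,600),interpolation=2)[:,:,::-1])
E
python3 m.py
```

```text
pink (34, 354) ((55.41554260253906, 971.6118774414062), (116.61358642578125, 156.2389678955078), 17.925203323364258)
pink (309, 299) ((276.0229797363281, -0.736541748046875), (14.969432830810547, 992.408447265625), 0.0524781234562397)
pink (497, 296) ((287.38623046875, -660.6629028320312), (161.69082641601562, 87.09748840332031), 89.33657836914062)
pink (274, 266) ((391.2351379394531, 124.45006561279297), (99.53617858886719, 63.41011428833008), 19.700115203857422)
pink (496, 253) ((440.50762939453125, -659.9208984375), (56.2496452331543, 163.6263427734375), 0.14250656962394714)
pink (26, 292) ((278.5780334472656, 1015.5742797851562), (334.7698059082031, 208.78451538085938), 2.8858866691589355)
pink (605, 277) ((354.1479797363281, -1084.1279296875), (262.1318359375, 446.75579833984375), 85.84651947021484)
pink (243, 229) ((518.3155517578125, 235.15267944335938), (64.60514068603516, 99.84204864501953), 78.33880615234375)
pink (28, 217) ((549.8794555664062, 1027.8349609375), (179.7616424560547, 227.3445281982422), 1.8526487350463867)
pink (284, 192) ((646.9624633789062, 95.93492889404297), (101.50918579101562, 61.89028549194336), 85.92800903320312)
pink (476, 192) ((658.3147583007812, -592.2517700195312), (199.6009063720703, 83.01060485839844), 61.33586120605469)
pink (504, 186) ((680.9880981445312, -695.155517578125), (259.125732421875, 26.9355525970459), 61.00839614868164)
pink (386, 144) ((826.281982421875, -266.4498291015625), (203.9603271484375, 451.0496520996094), 8.782577514648438)
pan ((580.9757690429688, -150.37171936035156), (98.2957763671875, 133.9818878173828), 69.09019470214844) [[500.8558349609375, -172.3739776611328], [626.01416015625, -220.1918182373047], [661.095703125, -128.3694610595703], [535.9373779296875, -80.55162048339844]]
```

View pics/crop1.png

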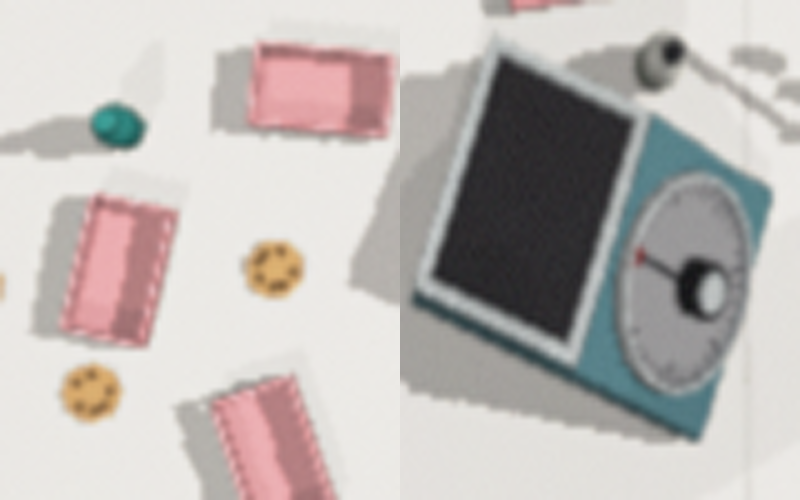

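The crop confirms the dish at (243,229): teal bottle beyond it, spotted earring on the near side. The needle points up the slope at the red mark (about px (382,221)), with the knob top near (398,228).

View pics/crop2.png

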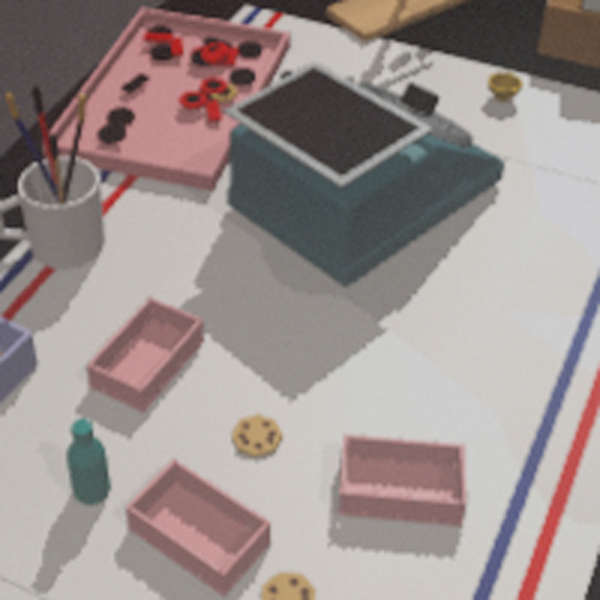

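```bash
cat > m2.py <<'E'
from h import *
t=cam("top");img=t["img"].astype(int)
hsv=cv2.cvtColor(t["img"],cv2.COLOR_RGB2HSV)
# dial face: gray low-saturation inside housing; steel border of the pan too
teal=((hsv[:,:,1]>60)&(hsv[:,:,0]>80)&(hsv[:,:,0]<110)).astype(np.uint8)
m=np.zeros_like(teal);m[175:265,328:420]=1;teal*=m
c=max(cv2.findContours(cv2.morphologyEx(teal,3,np.ones((3,3))),0,2)[0],key=cv2.contourArea)
print("teal",cv2.minAreaRect(c))
hole=np.zeros_like(teal);cv2.drawContours(hole,[cv2.convexHull(c)],0,1,-1)
dial=((hole>0)&(teal==0)).astype(np.uint8)
dial=cv2.morphologyEx(dial,cv2.MORPH_OPEN,np.ones((3,3)))
for c in cv2.findContours(dial,0,2)[0]:
    if cv2.contourArea(c)>200: print(cv2.contourArea(c),cv2.fitEllipse(c),cv2.minAreaRect(c))
y=np.radians(69.1);xs=np.array([np.cos(y),np.sin(y),0]);ys=np.array([-xs[1],xs[0],0])
pan=np.array([581,-150.4,136]);o=pan-60*xs;o[2]=0
# white-plate edges: use bright low-sat mask around black rubber
g=img.max(2);sat=hsv[:,:,1]
print("origin",o)
q=[o+a*xs+b*ys+[0,0,136] for a,b in((-3,-80),(-3,80),(123,80),(123,-80))]
print("plate corners proj",proj(t,q).round(1).tolist())
E
python3 m2.py
```

```text
teal ((373.7729187011719, 218.71435546875), (63.92267608642578, 50.09436798095703), 21.44773292541504)
933.5 ((390.9891357421875, 225.1671142578125), (28.578275680541992, 43.051361083984375), 16.081979751586914) ((390.37799072265625, 224.90243530273438), (28.49599838256836, 41.43525695800781), 20.2248592376709)
756.5 ((361.64227294921875, 223.29193115234375), (25.69740104675293, 49.98855972290039), 49.12101745605469) ((366.38458251953125, 224.576904296875), (26.34825897216797, 53.251216888427734), 56.3099365234375)
origin [ 559.59572004 -206.45226846    0.        ]
plate corners proj [[384.4, 194.5], [366.8, 240.8], [330.2, 226.3], [348.2, 180.2]]
```

```bash
cat >> h.py <<'E'
def plan(p,Rt,n=None,cur=None):
    """rows (tool-frame fractions) from the present (or given) pose to p,Rt in straight line"""
    s=robot.state();p0,R0=cur if cur else (np.array(s["eef_pos"]),R.from_rotvec(s["tool_rot"]))
    w=(R0.inv()*Rt).as_rotvec();d=R0.inv().apply(np.array(p)-p0)
    n=n or int(np.ceil(max(np.linalg.norm(w)/.14,np.linalg.norm(d)/28,1)))
    step=R.from_rotvec(w/n);out=[]
    for i in range(n):
        Ri=R0*R.from_rotvec(w*i/n)
        out.append(list((Ri.inv().apply(R0.apply(d))/n/30).round(3))+list((w/n/.15).round(3)))
    for i in range(0,n,12):
        print(f"-- {i}");[print([float(x) for x in r]) for r in out[i:i+12]]
def down(yaw_y):  # tool z down, tool y at world angle (deg)
    a=np.radians(yaw_y);y=np.array([np.cos(a),np.sin(a),0]);z=np.array([0,0,-1.]);return R.from_matrix(np.c_[np.cross(y,z),y,z])
E
python3 - <<'E'
from h import *
s=robot.state();print(R.from_rotvec(s["tool_rot"]).as_matrix().round(3).tolist(),robot.tips_ahead)
E
```

```text
[[0.951, 0.31, -0.0], [0.31, -0.951, 0.001], [0.0, -0.001, -1.0]] 14.0
```

Request:
carry_out(rows=[{"tx": 0.5, "ty": -0.8, "tz": 0, "rx": 0, "ry": 0, "rz": -0.9, "gripper": 60}, {"tx": 0.5, "ty": -0.8, "tz": 0, "rx": 0, "ry": 0, "rz": -0.9, "gripper": 60}])

```text
time_s: 0.5
eef_pos: [180.3, -466.7, 244.8]
tool_rot: [-3.006, -0.912, 0.0]
ft_force: [-1.0, 0.1, 0.3]
opening: 59.9
gripper_force: 0.0
```

```bash
python3 - <<'E'
from h import *
s=robot.state();print(s["joints"],s["opening"],robot.tips_ahead)
R0=R.from_rotvec(s["tool_rot"]);y=R0.as_matrix()[:,1];print(np.degrees(np.arctan2(y[1],y[0])),s["eef_pos"])
E
```

```text
[-1.20219604e+00 -3.13530443e-02  5.41057854e-02  1.65700899e+00
  5.06005522e-05  1.35043842e+00] 59.94698182862872 14.0
-56.25517757762535 [ 180.29144743 -466.73137594  244.84400516]
```

```bash
python3 - <<'E'
from h import *
plan([518,235,200],down(78.3))
E
```

```text
-- 0
[0.798, -0.471, 0.054, -0.0, -0.0, -0.559]
[0.835, -0.403, 0.054, -0.0, -0.0, -0.559]
[0.866, -0.331, 0.054, -0.0, -0.0, -0.559]
[0.891, -0.258, 0.054, -0.0, -0.0, -0.559]
[0.909, -0.182, 0.054, -0.0, -0.0, -0.559]
[0.921, -0.105, 0.054, -0.0, -0.0, -0.559]
[0.927, -0.028, 0.054, -0.0, -0.0, -0.559]
[0.926, 0.05, 0.054, -0.0, -0.0, -0.559]
[0.918, 0.127, 0.054, -0.0, -0.0, -0.559]
[0.904, 0.204, 0.054, -0.0, -0.0, -0.559]
[0.884, 0.279, 0.054, -0.0, -0.0, -0.559]
[0.858, 0.352, 0.054, -0.0, -0.0, -0.559]
-- 12
[0.825, 0.423, 0.054, -0.0, -0.0, -0.559]
[0.787, 0.49, 0.054, -0.0, -0.0, -0.559]
[0.743, 0.554, 0.053, -0.0, -0.0, -0.559]
[0.694, 0.615, 0.053, -0.0, -0.0, -0.559]
[0.64, 0.671, 0.053, -0.0, -0.0, -0.559]
[0.582, 0.722, 0.053, -0.0, -0.0, -0.559]
[0.519, 0.768, 0.053, -0.0, -0.0, -0.559]
[0.453, 0.809, 0.053, -0.0, -0.0, -0.559]
[0.384, 0.844, 0.053, -0.0, -0.0, -0.559]
[0.312, 0.873, 0.053, -0.0, -0.0, -0.559]
[0.237, 0.896, 0.053, -0.0, -0.0, -0.559]
[0.161, 0.913, 0.053, -0.0, -0.0, -0.559]
-- 24
[0.084, 0.923, 0.053, -0.0, -0.0, -0.559]
[0.007, 0.927, 0.053, -0.0, -0.0, -0.559]
[-0.071, 0.924, 0.053, -0.0, -0.0, -0.559]
[-0.148, 0.915, 0.053, -0.0, -0.0, -0.559]
```

Request:
carry_out(rows=[{"tx": 0.8, "ty": -0.47, "tz": 0.05, "rx": 0, "ry": 0, "rz": -0.56, "gripper": 78}, {"tx": 0.83, "ty": -0.4, "tz": 0.05, "rx": 0, "ry": 0, "rz": -0.56, "gripper": 78}, {"tx": 0.87, "ty": -0.33, "tz": 0.05, "rx": 0, "ry": 0, "rz": -0.56, "gripper": 78}, {"tx": 0.89, "ty": -0.26, "tz": 0.05, "rx": 0, "ry": 0, "rz": -0.56, "gripper": 78}, {"tx": 0.91, "ty": -0.18, "tz": 0.05, "rx": 0, "ry": 0, "rz": -0.56, "gripper": 78}, {"tx": 0.92, "ty": -0.1, "tz": 0.05, "rx": 0, "ry": 0, "rz": -0.56, "gripper": 78}, {"tx": 0.93, "ty": -0.03, "tz": 0.05, "rx": 0, "ry": 0, "rz": -0.56, "gripper": 78}, {"tx": 0.93, "ty": 0.05, "tz": 0.05, "rx": 0, "ry": 0, "rz": -0.56, "gripper": 78}, {"tx": 0.92, "ty": 0.13, "tz": 0.05, "rx": 0, "ry": 0, "rz": -0.56, "gripper": 78}, {"tx": 0.9, "ty": 0.2, "tz": 0.05, "rx": 0, "ry": 0, "rz": -0.56, "gripper": 78}, {"tx": 0.88, "ty": 0.28, "tz": 0.05, "rx": 0, "ry": 0, "rz": -0.56, "gripper": 78}, {"tx": 0.86, "ty": 0.35, "tz": 0.05, "rx": 0, "ry": 0, "rz": -0.56, "gripper": 78}])

```text
time_s: 2.0
eef_pos: [326.4, -166.4, 227.3]
tool_rot: [2.194, 2.248, 0.0]
ft_force: [0.2, 0.0, 0.3]
opening: 77.7
gripper_force: 0.0
```

Request:
carry_out(rows=[{"tx": 0.83, "ty": 0.42, "tz": 0.05, "rx": 0, "ry": 0, "rz": -0.56, "gripper": 78}, {"tx": 0.79, "ty": 0.49, "tz": 0.05, "rx": 0, "ry": 0, "rz": -0.56, "gripper": 78}, {"tx": 0.74, "ty": 0.55, "tz": 0.05, "rx": 0, "ry": 0, "rz": -0.56, "gripper": 78}, {"tx": 0.69, "ty": 0.62, "tz": 0.05, "rx": 0, "ry": 0, "rz": -0.56, "gripper": 78}, {"tx": 0.64, "ty": 0.67, "tz": 0.05, "rx": 0, "ry": 0, "rz": -0.56, "gripper": 78}, {"tx": 0.58, "ty": 0.72, "tz": 0.05, "rx": 0, "ry": 0, "rz": -0.56, "gripper": 78}, {"tx": 0.52, "ty": 0.77, "tz": 0.05, "rx": 0, "ry": 0, "rz": -0.56, "gripper": 78}, {"tx": 0.45, "ty": 0.81, "tz": 0.05, "rx": 0, "ry": 0, "rz": -0.56, "gripper": 78}, {"tx": 0.38, "ty": 0.84, "tz": 0.05, "rx": 0, "ry": 0, "rz": -0.56, "gripper": 78}, {"tx": 0.31, "ty": 0.87, "tz": 0.05, "rx": 0, "ry": 0, "rz": -0.56, "gripper": 78}, {"tx": 0.24, "ty": 0.9, "tz": 0.05, "rx": 0, "ry": 0, "rz": -0.56, "gripper": 78}, {"tx": 0.16, "ty": 0.91, "tz": 0.05, "rx": 0, "ry": 0, "rz": -0.56, "gripper": 78}])

```text
time_s: 3.5
eef_pos: [471.8, 133.9, 209.2]
tool_rot: [-0.835, -3.029, 0.0]
ft_force: [-0.1, -0.4, 1.0]
opening: 77.8
gripper_force: 0.0
```

Request:
carry_out(rows=[{"tx": 0.08, "ty": 0.92, "tz": 0.05, "rx": 0, "ry": 0, "rz": -0.56, "gripper": 78}, {"tx": 0, "ty": 0.93, "tz": 0.05, "rx": 0, "ry": 0, "rz": -0.56, "gripper": 78}, {"tx": -0.07, "ty": 0.92, "tz": 0.05, "rx": 0, "ry": 0, "rz": -0.56, "gripper": 78}, {"tx": -0.15, "ty": 0.91, "tz": 0.05, "rx": 0, "ry": 0, "rz": -0.56, "gripper": 78}, {"tx": 0, "ty": 0, "tz": 0, "rx": 0, "ry": 0, "rz": 0, "gripper": 78}, {"tx": 0, "ty": 0, "tz": 0, "rx": 0, "ry": 0, "rz": 0, "gripper": 78}])

```text
time_s: 4.25
eef_pos: [519.8, 232.3, 203.1]
tool_rot: [-0.323, -3.124, 0.001]
ft_force: [-0.6, -0.0, 0.3]
opening: 78.1
gripper_force: 0.0
```

```bash
python3 - <<'E'
from h import *
s=robot.state();print(s["joints"].round(3),s["eef_pos"],s["tool_rot"],s["time_s"])
d=cam("wrist","pics/w1.png");print(d["C"],d["R"].round(2).tolist(),d["K"][0,0])
img=d["img"].astype(int);r,g,b=[img[:,:,i] for i in range(3)]
pink=((r-g>25)&(r-b>10)&(r>90)).astype(np.uint8)*255
pink=cv2.morphologyEx(pink,cv2.MORPH_CLOSE,np.ones((5,5)))
for c in cv2.findContours(pink,0,2)[0]:
    if cv2.contourArea(c)<1500: continue
    P=np.array([onz(d,p[0]+0.,30)[:2] for p in c],np.float32)
    print(cv2.boundingRect(c),cv2.minAreaRect(P))
E
```

```text
[ 0.42   0.122  0.133  1.582 -0.     0.626] [519.76137165 232.33102142 203.14269275] [-3.22695528e-01 -3.12444138e+00  7.05214369e-04] 4.25
[444.58261403 248.90896273 331.30085404] [[0.2, 0.93, 0.29], [0.98, -0.19, -0.06], [-0.0, 0.3, -0.95]] 292.1728882546039
(299, 130, 59, 93) ((518.0557250976562, 240.2944793701172), (60.353782653808594, 100.14466094970703), 78.25973510742188)
(136, 11, 108, 125) ((390.26611328125, 129.54034423828125), (100.589599609375, 61.21280288696289), 19.951234817504883)
```

View pics/w1.png

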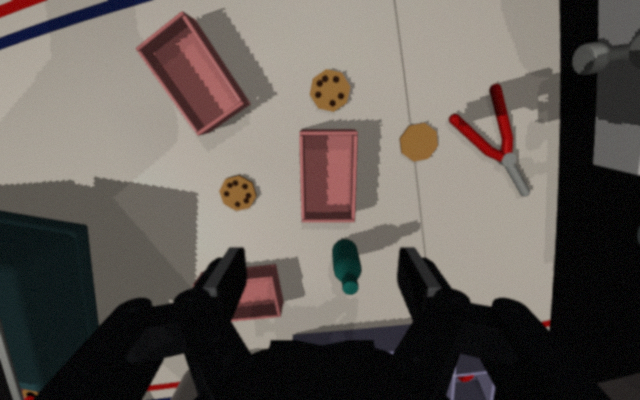

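The wrist view shows the dish at px (328,176), clear of the bottle at (347,265). It measures 60.4 x 100.1 mm at (518,240), matching the given size.

Request:
carry_out(rows=[{"tx": 0.1, "ty": 0.22, "tz": 0.9, "gripper": 78}, {"tz": 0.9, "gripper": 78}, {"tz": 0.9, "gripper": 78}, {"tz": 0.9, "gripper": 78}, {"tz": 0.9, "gripper": 78}, {"tz": 0.7, "gripper": 78}, {"tz": 0, "gripper": 78}])

```text
$.rows[0]: bad value
```

```bash
python3 - <<'E'
from h import *
s=robot.state();print(s["eef_pos"],s["tool_rot"],s["ft_force"])
d=cam("wrist","pics/w2.png")
E
```

```text
[519.78193984 232.14339115 203.39166198] [-3.23046990e-01 -3.12481268e+00  3.74827292e-04] [-0.45203076  0.26275699 -0.61833163]
```

View pics/w2.png

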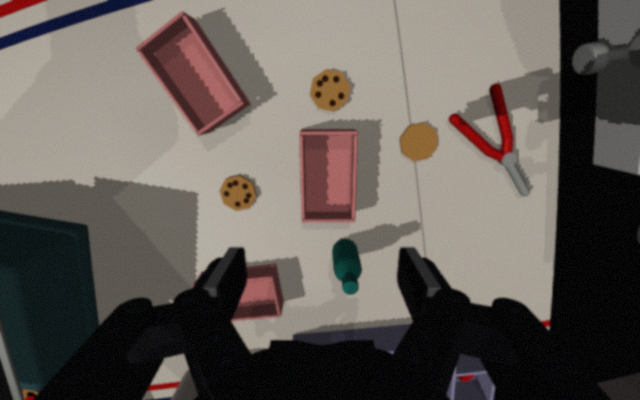

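The picture is unchanged: the call was refused because all seven keys are required. I'll resend it in full.

Request:
carry_out(rows=[{"tx": 0.1, "ty": 0.24, "tz": 0.9, "rx": 0, "ry": 0, "rz": 0, "gripper": 78}, {"tx": 0, "ty": 0, "tz": 0.9, "rx": 0, "ry": 0, "rz": 0, "gripper": 78}, {"tx": 0, "ty": 0, "tz": 0.9, "rx": 0, "ry": 0, "rz": 0, "gripper": 78}, {"tx": 0, "ty": 0, "tz": 0.9, "rx": 0, "ry": 0, "rz": 0, "gripper": 78}, {"tx": 0, "ty": 0, "tz": 0.9, "rx": 0, "ry": 0, "rz": 0, "gripper": 78}, {"tx": 0, "ty": 0, "tz": 0.6, "rx": 0, "ry": 0, "rz": 0, "gripper": 78}, {"tx": 0, "ty": 0, "tz": 0, "rx": 0, "ry": 0, "rz": 0, "gripper": 78}])

```text
time_s: 5.22
eef_pos: [517.9, 239.7, 49.4]
tool_rot: [-0.322, -3.123, 0.002]
ft_force: [0.6, -0.2, 0.8]
opening: 78.3
gripper_force: 0.0
```

Request:
carry_out(rows=[{"tx": 0, "ty": 0, "tz": 0.6, "rx": 0, "ry": 0, "rz": 0, "gripper": 78}, {"tx": 0, "ty": 0, "tz": 0.3, "rx": 0, "ry": 0, "rz": 0, "gripper": 78}, {"tx": 0, "ty": 0, "tz": 0, "rx": 0, "ry": 0, "rz": 0, "gripper": 78}, {"tx": 0, "ty": 0, "tz": 0, "rx": 0, "ry": 0, "rz": 0, "gripper": 50}, {"tx": 0, "ty": 0, "tz": 0, "rx": 0, "ry": 0, "rz": 0, "gripper": 50}, {"tx": 0, "ty": 0, "tz": 0, "rx": 0, "ry": 0, "rz": 0, "gripper": 50}, {"tx": 0, "ty": 0, "tz": 0, "rx": 0, "ry": 0, "rz": 0, "gripper": 50}])

```text
time_s: 6.1
eef_pos: [519.1, 240.6, 24.1]
tool_rot: [0.321, 3.124, 0.001]
ft_force: [-0.1, -0.2, 5.1]
opening: 58.6
gripper_force: 66.3
```

Request:
carry_out(rows=[{"tx": 0, "ty": 0, "tz": -0.3, "rx": 0, "ry": 0, "rz": 0, "gripper": 50}, {"tx": 0, "ty": 0, "tz": -0.6, "rx": 0, "ry": 0, "rz": 0, "gripper": 50}, {"tx": 0, "ty": 0, "tz": -0.9, "rx": 0, "ry": 0, "rz": 0, "gripper": 50}, {"tx": 0, "ty": 0, "tz": -0.9, "rx": 0, "ry": 0, "rz": 0, "gripper": 50}, {"tx": 0, "ty": 0, "tz": -0.9, "rx": 0, "ry": 0, "rz": 0, "gripper": 50}, {"tx": 0, "ty": 0, "tz": -0.9, "rx": 0, "ry": 0, "rz": 0, "gripper": 50}, {"tx": 0, "ty": 0, "tz": -0.9, "rx": 0, "ry": 0, "rz": 0, "gripper": 50}, {"tx": 0, "ty": 0, "tz": -0.9, "rx": 0, "ry": 0, "rz": 0, "gripper": 50}, {"tx": 0, "ty": 0, "tz": 0, "rx": 0, "ry": 0, "rz": 0, "gripper": 50}])

```text
time_s: 7.22
eef_pos: [519.3, 240.7, 215.4]
tool_rot: [0.321, 3.121, 0.004]
ft_force: [-0.1, -0.3, -1.1]
opening: 58.4
gripper_force: 65.6
```

```bash
python3 - <<'E'
from h import *
s=robot.state();print(s["eef_pos"],s["opening"],s["ft_force"])
plan([581,-150.4,205],down(69.1))
E
```

```text
[519.29586486 240.70114678 215.41880214] 58.42618036637717 [-0.08710411 -0.25717987 -1.056996  ]
-- 0
[-0.311, -0.823, 0.022, 0.001, 0.001, 0.071]
[-0.32, -0.82, 0.022, 0.001, 0.001, 0.071]
[-0.328, -0.816, 0.022, 0.001, 0.001, 0.071]
[-0.337, -0.813, 0.022, 0.001, 0.001, 0.071]
[-0.346, -0.809, 0.022, 0.001, 0.001, 0.071]
[-0.354, -0.805, 0.023, 0.001, 0.001, 0.071]
[-0.363, -0.802, 0.023, 0.001, 0.001, 0.071]
[-0.371, -0.798, 0.023, 0.001, 0.001, 0.071]
[-0.38, -0.794, 0.023, 0.001, 0.001, 0.071]
[-0.388, -0.789, 0.023, 0.001, 0.001, 0.071]
[-0.397, -0.785, 0.023, 0.001, 0.001, 0.071]
[-0.405, -0.781, 0.023, 0.001, 0.001, 0.071]
-- 12
[-0.413, -0.777, 0.023, 0.001, 0.001, 0.071]
[-0.422, -0.772, 0.023, 0.001, 0.001, 0.071]
[-0.43, -0.768, 0.023, 0.001, 0.001, 0.071]
```

Request:
carry_out(rows=[{"tx": -0.31, "ty": -0.82, "tz": 0.02, "rx": 0, "ry": 0, "rz": 0.07, "gripper": 50}, {"tx": -0.32, "ty": -0.82, "tz": 0.02, "rx": 0, "ry": 0, "rz": 0.07, "gripper": 50}, {"tx": -0.33, "ty": -0.82, "tz": 0.02, "rx": 0, "ry": 0, "rz": 0.07, "gripper": 50}, {"tx": -0.34, "ty": -0.81, "tz": 0.02, "rx": 0, "ry": 0, "rz": 0.07, "gripper": 50}, {"tx": -0.35, "ty": -0.81, "tz": 0.02, "rx": 0, "ry": 0, "rz": 0.07, "gripper": 50}, {"tx": -0.35, "ty": -0.8, "tz": 0.02, "rx": 0, "ry": 0, "rz": 0.07, "gripper": 50}, {"tx": -0.36, "ty": -0.8, "tz": 0.02, "rx": 0, "ry": 0, "rz": 0.07, "gripper": 50}, {"tx": -0.37, "ty": -0.8, "tz": 0.02, "rx": 0, "ry": 0, "rz": 0.07, "gripper": 50}, {"tx": -0.38, "ty": -0.79, "tz": 0.02, "rx": 0, "ry": 0, "rz": 0.07, "gripper": 50}, {"tx": -0.39, "ty": -0.79, "tz": 0.02, "rx": 0, "ry": 0, "rz": 0.07, "gripper": 50}, {"tx": -0.4, "ty": -0.78, "tz": 0.02, "rx": 0, "ry": 0, "rz": 0.07, "gripper": 50}, {"tx": 0, "ty": 0, "tz": 0, "rx": 0, "ry": 0, "rz": 0, "gripper": 50}])

```text
time_s: 8.72
eef_pos: [564.0, -47.4, 204.8]
tool_rot: [-0.504, -3.1, 0.0]
ft_force: [-0.3, 0.1, -0.6]
opening: 58.7
gripper_force: 65.6
```

```bash
python3 - <<'E'
from h import *
s=robot.state();print(s["eef_pos"],s["opening"],s["ft_force"])
d=cam("wrist","pics/w3.png");np.save("w3.npy",np.array([d["C"],*d["R"]]))
y=np.radians(69.1);xs=np.array([np.cos(y),np.sin(y),0]);ys=np.array([-xs[1],xs[0],0])
pan=np.array([581,-150.4,136])
q=[pan+a*xs+b*ys for a,b in((-63,-80),(-63,80),(63,80),(63,-80),(0,0))]
print("plate corners proj",proj(d,q).round(1).tolist())
E
```

```text
[563.99715972 -47.36766286 204.77098012] 58.73757526903812 [-0.3280846   0.12645842 -0.6043752 ]
plate corners proj [[140.6, 349.8], [105.9, 171.8], [283.0, 178.8], [282.9, 357.7], [202.4, 275.1]]
```

View pics/w3.png

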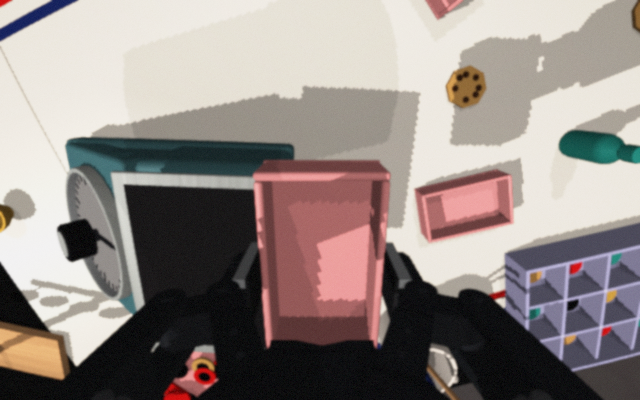

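The dish is held and the pan is only partly hidden. The plate's visible front-left corner is at px (113,173), against a prediction of (106,172), so I'll refine the pan centre before lowering.

```bash
cat > pan.py <<'E'
from h import *
a=cv2.imread("pics/top0.png")[:,:,::-1]
t=cam("top");
def fit(d,img,box,th,ex=None):
    m=(img.max(2)<th).astype(np.uint8);k=np.zeros_like(m);x0,y0,x1,y1=box;k[y0:y1,x0:x1]=1
    m=cv2.morphologyEx(m*k,cv2.MORPH_OPEN,np.ones((3,3)));n,l,st,c=cv2.connectedComponentsWithStats(m)
    i=1+np.argmax(st[1:,4]);return l==i
# top view, before the arm came: polygon of the rubber from sub-pixel area moments
for th in (60,80,100):
    m=fit(t,a,(328,175,386,250),th)
    v,u=np.nonzero(m);P=np.array([onz(t,(x,y),136)[:2] for x,y in zip(u,v)])
    C=np.cov(P.T);w,V=np.linalg.eigh(C);print("top",th,P.mean(0),np.sqrt(12*w),np.degrees(np.arctan2(V[1,0],V[0,0])))
d=cam("wrist");img=d["img"]
gy=cv2.cvtColor(img,cv2.COLOR_RGB2GRAY).astype(float)
# front edge of the rubber (steel->black in +u), rows 200..290; robot-side edge (steel->black in +v), cols 140..240
F=[];S=[]
for v in range(200,290,3):
    r=gy[v,112:165];i=np.argmin(np.diff(r,n=1)+0*r[1:]);F.append(onz(d,(112.5+i,v),136)[:2])
for u in range(140,240,3):
    r=gy[176:205,u];i=np.argmin(np.diff(r));S.append(onz(d,(u,176.5+i),136)[:2])
for n,Q in(("front",F),("side",S)):
    vx,vy,x,y=cv2.fitLine(np.array(Q,np.float32),cv2.DIST_HUBER,0,.01,.01).ravel()
    print(n,(x,y),np.degrees(np.arctan2(vy,vx)))
    L=np.array([vx,vy]);
    nrm=np.array([-vy,vx]);print("  offset of pan centre guess from the edge",nrm@(np.array([581,-150.4])-[x,y]))
E
python3 pan.py
```

```text
top 60 [ 580.55771207 -150.09237842] [ 98.21830726 133.25192428] -111.08252731267694
top 80 [ 580.72929493 -150.2736208 ] [100.91654316 135.80291673] -110.38794139554918
top 100 [ 580.8179304  -150.29273282] [103.82225641 137.64608672] -110.88251185049272
front (np.float32(541.2053), np.float32(-190.2353)) -20.856016
  offset of pan centre guess from the edge 51.3929496113742
side (np.float32(515.81854), np.float32(-120.413475)) 69.47336
  offset of pan centre guess from the edge -71.55760007626536
```

```bash
python3 - <<'E'
from h import *
plan([580.3,-150,178],down(69.1),5)
E
```

```text
-- 0
[-0.322, -0.627, 0.182, 0.0, -0.001, 0.06]
[-0.328, -0.624, 0.182, 0.0, -0.001, 0.06]
[-0.333, -0.621, 0.182, 0.0, -0.001, 0.06]
[-0.339, -0.618, 0.182, 0.0, -0.001, 0.06]
[-0.344, -0.615, 0.182, 0.0, -0.001, 0.06]
```

Request:
carry_out(rows=[{"tx": -0.32, "ty": -0.63, "tz": 0.18, "rx": 0, "ry": 0, "rz": 0.06, "gripper": 50}, {"tx": -0.33, "ty": -0.62, "tz": 0.18, "rx": 0, "ry": 0, "rz": 0.06, "gripper": 50}, {"tx": -0.33, "ty": -0.62, "tz": 0.18, "rx": 0, "ry": 0, "rz": 0.06, "gripper": 50}, {"tx": -0.34, "ty": -0.62, "tz": 0.18, "rx": 0, "ry": 0, "rz": 0.06, "gripper": 50}, {"tx": -0.34, "ty": -0.62, "tz": 0.18, "rx": 0, "ry": 0, "rz": 0.06, "gripper": 50}, {"tx": 0, "ty": 0, "tz": 0, "rx": 0, "ry": 0, "rz": 0, "gripper": 50}, {"tx": 0, "ty": 0, "tz": 0, "rx": 0, "ry": 0, "rz": 0, "gripper": 50}])

```text
time_s: 9.75
eef_pos: [580.3, -150.7, 178.7]
tool_rot: [-0.571, -3.089, -0.0]
ft_force: [1.2, 0.5, -0.2]
opening: 58.8
gripper_force: 65.6
```

```bash
python3 - <<'E'
from h import *
s=robot.state();print(s["eef_pos"],s["tool_rot"],s["ft_force"])
plan([580.3,-150,162],down(69.1),4)
E
```

```text
[ 580.26232222 -150.7424163   178.658163  ] [-5.71160888e-01 -3.08903978e+00 -3.30595142e-04] [ 1.22733081  0.47377654 -0.21472792]
-- 0
[0.002, 0.006, 0.139, 0.0, -0.0, -0.001]
[0.002, 0.006, 0.139, 0.0, -0.0, -0.001]
[0.002, 0.006, 0.139, 0.0, -0.0, -0.001]
[0.002, 0.006, 0.139, 0.0, -0.0, -0.001]
```

Request:
carry_out(rows=[{"tx": 0, "ty": 0.02, "tz": 0.2, "rx": 0, "ry": 0, "rz": 0, "gripper": 50}, {"tx": 0, "ty": 0, "tz": 0.2, "rx": 0, "ry": 0, "rz": 0, "gripper": 50}, {"tx": 0, "ty": 0, "tz": 0.1, "rx": 0, "ry": 0, "rz": 0, "gripper": 50}, {"tx": 0, "ty": 0, "tz": 0.05, "rx": 0, "ry": 0, "rz": 0, "gripper": 50}, {"tx": 0, "ty": 0, "tz": 0.05, "rx": 0, "ry": 0, "rz": 0, "gripper": 50}, {"tx": 0, "ty": 0, "tz": 0, "rx": 0, "ry": 0, "rz": 0, "gripper": 50}, {"tx": 0, "ty": 0, "tz": 0, "rx": 0, "ry": 0, "rz": 0, "gripper": 50}])

```text
time_s: 10.62
eef_pos: [580.5, -150.1, 160.8]
tool_rot: [0.571, 3.089, -0.0]
ft_force: [0.1, 0.1, -0.6]
opening: 58.7
gripper_force: 65.6
```

Request:
carry_out(rows=[{"tx": 0, "ty": 0, "tz": 0.03, "rx": 0, "ry": 0, "rz": 0, "gripper": 50}, {"tx": 0, "ty": 0, "tz": 0.03, "rx": 0, "ry": 0, "rz": 0, "gripper": 50}, {"tx": 0, "ty": 0, "tz": 0, "rx": 0, "ry": 0, "rz": 0, "gripper": 50}, {"tx": 0, "ty": 0, "tz": 0, "rx": 0, "ry": 0, "rz": 0, "gripper": 64}, {"tx": 0, "ty": 0, "tz": 0, "rx": 0, "ry": 0, "rz": 0, "gripper": 68}, {"tx": 0, "ty": 0, "tz": 0, "rx": 0, "ry": 0, "rz": 0, "gripper": 76}, {"tx": 0, "ty": 0, "tz": 0, "rx": 0, "ry": 0, "rz": 0, "gripper": 80}, {"tx": 0, "ty": 0, "tz": 0, "rx": 0, "ry": 0, "rz": 0, "gripper": 80}])

```text
time_s: 11.62
eef_pos: [580.5, -150.1, 158.9]
tool_rot: [0.571, 3.089, -0.0]
ft_force: [-0.1, 0.4, 0.7]
opening: 80.0
gripper_force: 0.0
```

Request:
carry_out(rows=[{"tx": 0, "ty": 0, "tz": -0.3, "rx": 0, "ry": 0, "rz": 0, "gripper": 80}, {"tx": 0, "ty": 0, "tz": -0.6, "rx": 0, "ry": 0, "rz": 0, "gripper": 80}, {"tx": 0, "ty": 0, "tz": -1, "rx": 0, "ry": 0, "rz": 0, "gripper": 80}, {"tx": 0, "ty": 0, "tz": -1, "rx": 0, "ry": 0, "rz": 0, "gripper": 80}, {"tx": 0, "ty": 0, "tz": -1, "rx": 0, "ry": 0, "rz": 0, "gripper": 80}, {"tx": 0, "ty": 0, "tz": -1, "rx": 0, "ry": 0, "rz": 0, "gripper": 60}, {"tx": 0, "ty": 0, "tz": -1, "rx": 0, "ry": 0, "rz": 0, "gripper": 60}])

```text
time_s: 12.5
eef_pos: [580.3, -150.0, 338.4]
tool_rot: [0.57, 3.088, -0.0]
ft_force: [0.3, 0.1, 0.1]
opening: 59.6
gripper_force: 0.0
```

```bash
cat >> h.py <<'E'
YAW=np.radians(69.1);XS=np.array([np.cos(YAW),np.sin(YAW),0]);YS=np.array([-XS[1],XS[0],0])
PAN=np.array([580,-150.2,136]);ORG=PAN-60*XS-[0,0,136]
N=-np.sin(np.radians(35))*XS+np.cos(np.radians(35))*np.array([0,0,1.]);UP=np.cos(np.radians(35))*XS+np.sin(np.radians(35))*np.array([0,0,1.])
def tri(obs):
    A=np.zeros((3,3));b=np.zeros(3)
    for C,r in obs:
        r=r/np.linalg.norm(r);M=np.eye(3)-np.outer(r,r);A+=M;b+=M@C
    X=np.linalg.solve(A,b);return X,[float(np.linalg.norm((np.eye(3)-np.outer(r,r)/(r@r))@(X-C))) for C,r in obs]
def loc(X): return np.array([(X-ORG)@XS,(X-ORG)@YS,X[2]])
E
python3 - <<'E'
from h import *
t=cam("top");w=cam("wrist");a=np.load("w3.npy");w["C"]=a[0];w["R"]=a[1:]
for n,u,v in(("dial",(391,225.2),(94,232)),):
    X,e=tri([(t["C"],ray(t,u)),(w["C"],ray(w,v))]);print(n,X,e,loc(X))
s=cam("side");print("dial in side",proj(s,[X]))
cv2.imwrite("pics/t1.png",cv2.resize(t["img"][165:275,320:430],(600,600),interpolation=2)[:,:,::-1])
E
```

```text
dial [ 532.90706419 -272.03344081   76.85018957] [2.3340362928544103, 2.3340362928542624] [-70.61718523   0.53181342  76.85018957]
dial in side [[376.74404886 162.74936985]]
```

```bash
cat >> h.py <<'E'
D=np.array([532.9,-272.,77.])
def dialR(a=0): # tool z = -N, y at angle a (clockwise seen from outside) from up the slope
    y=UP;z=-N;return R.from_matrix(np.c_[np.cross(y,z),y,z])*R.from_euler("z",a)
E
python3 - <<'E'
from h import *
plan(D+130*N,dialR())
E
```

```text
-- 0
[0.006, -0.685, 0.517, -0.407, 0.003, 0.001]
[0.006, -0.716, 0.474, -0.407, 0.003, 0.001]
[0.006, -0.743, 0.429, -0.407, 0.003, 0.001]
[0.006, -0.768, 0.383, -0.407, 0.003, 0.001]
[0.005, -0.79, 0.336, -0.407, 0.003, 0.001]
[0.005, -0.809, 0.287, -0.407, 0.003, 0.001]
[0.005, -0.825, 0.237, -0.407, 0.003, 0.001]
[0.005, -0.838, 0.186, -0.407, 0.003, 0.001]
[0.005, -0.848, 0.135, -0.407, 0.003, 0.001]
[0.005, -0.854, 0.083, -0.407, 0.003, 0.001]
```

Request:
carry_out(rows=[{"tx": 0, "ty": -0.68, "tz": 0.52, "rx": -0.41, "ry": 0, "rz": 0, "gripper": 60}, {"tx": 0, "ty": -0.72, "tz": 0.47, "rx": -0.41, "ry": 0, "rz": 0, "gripper": 60}, {"tx": 0, "ty": -0.74, "tz": 0.43, "rx": -0.41, "ry": 0, "rz": 0, "gripper": 60}, {"tx": 0, "ty": -0.77, "tz": 0.38, "rx": -0.41, "ry": 0, "rz": 0, "gripper": 60}, {"tx": 0, "ty": -0.79, "tz": 0.34, "rx": -0.41, "ry": 0, "rz": 0, "gripper": 60}, {"tx": 0, "ty": -0.81, "tz": 0.29, "rx": -0.41, "ry": 0, "rz": 0, "gripper": 60}, {"tx": 0, "ty": -0.82, "tz": 0.24, "rx": -0.41, "ry": 0, "rz": 0, "gripper": 60}, {"tx": 0, "ty": -0.84, "tz": 0.19, "rx": -0.41, "ry": 0, "rz": 0, "gripper": 60}, {"tx": 0, "ty": -0.85, "tz": 0.14, "rx": -0.41, "ry": 0, "rz": 0, "gripper": 60}, {"tx": 0, "ty": -0.85, "tz": 0.08, "rx": -0.41, "ry": 0, "rz": 0, "gripper": 60}, {"tx": 0, "ty": 0, "tz": 0, "rx": 0, "ry": 0, "rz": 0, "gripper": 60}, {"tx": 0, "ty": 0, "tz": 0, "rx": 0, "ry": 0, "rz": 0, "gripper": 60}])

```text
time_s: 14.15
eef_pos: [507.4, -341.2, 180.4]
tool_rot: [0.526, 2.846, 0.903]
ft_force: [0.0, -0.4, 0.4]
opening: 59.8
gripper_force: 0.0
```

```bash
python3 - <<'E'
from h import *
s=robot.state();print(s["eef_pos"],s["joints"].round(2),D+130*N,(R.from_rotvec(s["tool_rot"]).inv()*dialR()).as_rotvec())
d=cam("wrist","pics/w4.png");print(d["C"],proj(d,[D,D+23*N,D+50*UP,D+69*UP,D-69*UP,D+69*YS,D-69*YS]).round(1).tolist())
E
```

```text
[ 507.35084997 -341.20440526  180.36699435] [-0.82  0.46  0.4   1.81  0.54 -0.54] [ 506.29985365 -341.65889752  183.48976576] [ 0.00360469  0.00025995 -0.00062745]
[ 409.08357094 -382.15457229  284.94439666] [[321.9, 193.1], [322.1, 201.0], [376.8, 193.0], [397.4, 193.0], [246.3, 193.2], [321.9, 114.6], [321.9, 260.3]]
```

View pics/w4.png

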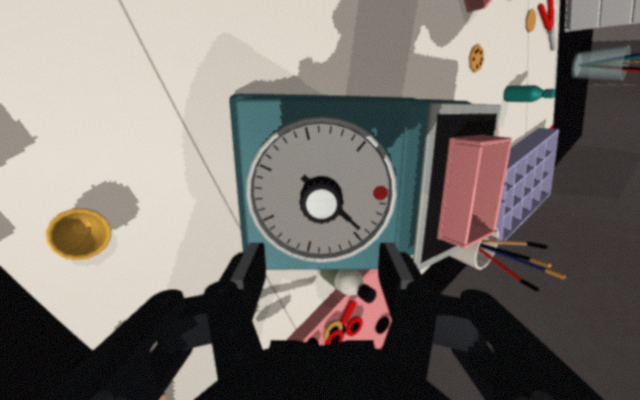

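The dish stands on the pan. The knob's end is at px (320,205), the red zero at (380,193), and the needle tip near (358,229), clockwise of zero as expected.

```bash
cat > dial.py <<'E'
from h import *
def onplane(d,uv,P,n):
    r=ray(d,uv);return d["C"]+r*((P-d["C"])@n)/(r@n)
def measure(D=D,depth=-4,verbose=True):
    d=cam("wrist");img=d["img"].astype(int);hsv=cv2.cvtColor(d["img"],cv2.COLOR_RGB2HSV)
    # rectify the dial plane (4 px per mm) from the calibration, x = up slope to the right, clockwise downwards
    g=np.arange(-75,75,.25);X,Y=np.meshgrid(g,g);B=-YS
    def rect(dep):
        W=D+dep*N+X[...,None]*UP+Y[...,None]*B
        q=proj(d,W).reshape(*X.shape,2).astype(np.float32)
        return cv2.remap(d["img"],q[...,0],q[...,1],cv2.INTER_LINEAR)
    a=rect(0);p=rect(depth)
    teal=cv2.inRange(cv2.cvtColor(a,cv2.COLOR_RGB2HSV),(80,90,0),(110,255,255))
    rr=np.hypot(X,Y);th=np.arctan2(Y,X)
    E=[]
    for t in np.radians(np.arange(0,360,3)):
        s=np.arange(55,75,.25);v=teal[((s*np.sin(t)+75)*4).astype(int).clip(0,599),((s*np.cos(t)+75)*4).astype(int).clip(0,599)]
        i=np.argmax(v>0)
        if v.any() and i>0: E.append((s[i]*np.cos(t),s[i]*np.sin(t)))
    el=cv2.fitEllipse(np.array(E,np.float32))
    P=p.astype(int);red=((P[...,0]-P[...,1]>50)&(rr>35)&(rr<68))
    zr=np.array([X[red].mean(),Y[red].mean()])
    dark=(P.max(2)<75)&(rr>27)&(rr<47);k=cv2.connectedComponentsWithStats(dark.astype(np.uint8))
    j=1+np.argmax(k[2][1:,4]);m=k[1]==j;nd=np.array([X[m].mean(),Y[m].mean()])
    kn=rect(23);w=((kn.min(2)>150)&(np.hypot(X,Y)<17)).astype(np.uint8);k2=cv2.connectedComponentsWithStats(w);j=1+np.argmax(k2[2][1:,4]);kc=k2[3][j]/4-75
    f=lambda v:np.arctan2(v[1],v[0])
    if verbose: print("rim",len(E),el,"\nzero",zr,f(zr),"needle",nd,f(nd),m.sum(),"knob end",kc,k2[2][j])
    vis=np.hstack([p,kn[150:450,150:450][:600]*0+0]) if 0 else p
    return p,f(zr),f(nd)
if __name__=="__main__":
    import sys
    p,_,_=measure();cv2.imwrite("pics/"+sys.argv[1],p[:,:,::-1])
E
python3 dial.py d1.png
```

```text
rim 102 ((-1.34269380569458, 2.5757498741149902), (141.67642211914062, 143.19967651367188), 19.534610748291016) 
zero [53.97641941  0.72790751] 0.01348484014693135 needle [10.56050312 26.48980903] 1.1914431848372926 2723 knob end [-1.01518956  2.47297891] [ 246  260  101  100 7966]
```

View pics/d1.png

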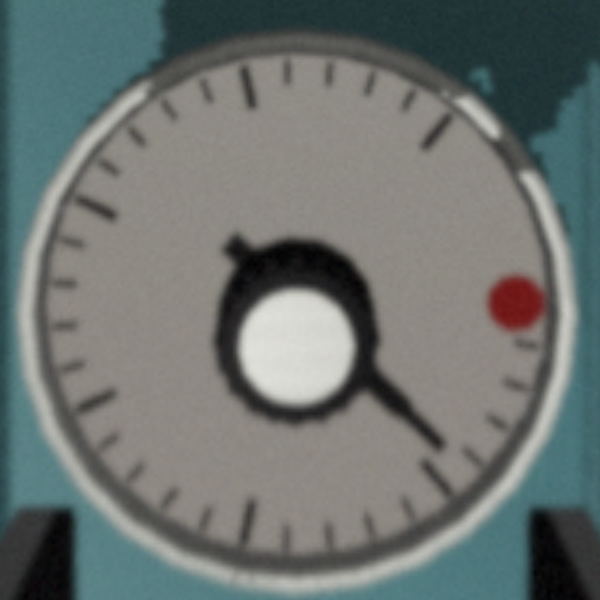

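```bash
python3 - <<'E'
from h import *
t=cam("top");a=cv2.imread("pics/top0.png")
k=cv2.connectedComponentsWithStats(((a.min(2)>150).astype(np.uint8))[222:235,390:405].copy());print(k[2],k[3]+[390,222])
from dial import onplane
i=1+np.argmax(k[2][1:,4])
X=onplane(t,k[3][i]+[390,222],D+23*N,N)-D;print("cap from top: up, cw-side",X@UP,-X@YS)
E
sed -i 's/^D=.*/D=np.array([532.9,-272.,77.]);D=D-0.9*UP-1.8*YS/' h.py
python3 - <<'E'
from h import *
print(D);plan(D+45*N,dialR(),4)
E
```

```text
[[  0   0  15  13 158]
 [  6   3   5   6  24]
 [  0  11   9   2  11]
 [ 14  11   1   2   2]] [[397.00632911 227.60759494]
 [398.         227.5       ]
 [393.45454545 233.72727273]
 [404.         233.5       ]]
cap from top: up, cw-side -9.257549667432794 2.2049171783022237
[ 534.31856766 -273.33085835   76.48378121]
-- 0
[-0.006, -0.009, 0.687, 0.005, 0.002, 0.002]
[-0.006, -0.008, 0.687, 0.005, 0.002, 0.002]
[-0.006, -0.007, 0.687, 0.005, 0.002, 0.002]
[-0.006, -0.007, 0.687, 0.005, 0.002, 0.002]
```

```bash
python3 - <<'E'
from h import *
t=cam("top");w=cam("wrist");s=cam("side")
D0=np.array([532.9,-272.,77.])
cw=D0+23*N-1.0*UP-2.5*YS; pw=proj(w,[cw])[0]
a=np.load("w3.npy");w3=dict(w);w3["C"]=a[0];w3["R"]=a[1:]
ot=(t["C"],ray(t,(398,227.5)));ow=(w["C"],ray(w,pw))
X,e=tri([ot,ow]);print("cap top+wrist",X,e,"=> dial",X-23*N, loc(X-23*N))
print("proj cap in side",proj(s,[X]),"alt",proj(s,[cw]), "w3",proj(w3,[X,cw]))
sg=cv2.imread("pics/side0.png").max(2)[145:172,365:400];print(sg[::2,::2])
i=cv2.imread("pics/w3.png").max(2)[205:275:5,45:115:5];print(i)
# dial rim in top: expected outline for both heights
for Dd in (X-23*N,cw-23*N):
    th=np.radians([0,90,180,270]);print(proj(t,[Dd+69*(np.cos(q)*UP+np.sin(q)*YS) for q in th]).round(1).tolist())
E
```

```text
cap top+wrist [ 527.00855776 -289.27326184  101.1564674 ] [0.5937479064649527, 0.5937479064649809] => dial [ 531.7147375  -276.94899535   82.31597038] [-75.63466651  -0.10787475  82.31597038]
proj cap in side [[381.06511608 154.04051469]] alt [[379.57004864 155.87266609]] w3 [[ 58.58139501 244.43119048]
 [ 68.28189    243.65962171]]
[[143 174 204 157 135 131 189 186 179 177 197 197 198 197 194 181 159 112]
 [143 144 172 144 167 190 196 163 132 167 197 198 198 197 199 199 200 198]
 [145 188 203 185 181 165 131 167 196 196 197 197 198 198 199 200 200 198]
 [197 203 173 156 137 179 195 196 197 197 196 197 198 198 199 200 200 200]
 [164 145 146 185 199 160  76 155 187 196 196 199 198 198 198 199 200 199]
 [ 92 106 141 180 199  90  58  57  84 142 191 198 198 199 200 199 199 201]
 [163 120 117 109 101  57  53  56  55  57  69 193 199 199 200 200 201 200]
 [119 168 160 122 114  70  56  56  57  58  91 199 200 200 199 200 200 200]
 [ 63  71 130 172 150 120  92  61  61  57 178 200 199 199 200 200 200 200]
 [ 64  59  64  85 144 173 137 104  77  84 127 167 198 199 200 200 201 201]
 [ 64  66  61  
[... 542 characters left out ...]
2  14  13   7   9  76 148 148 145 143]
 [244 242 236  24  13  15  16  14  10  17  31 146 150 168]
 [243 243 240 167  18  12  13  11   9  13  17  62 148 154]
 [242 242 243 189  57  18   7  11  14  15  19  93  27 136]
 [243 243 242 207 138  16  12  19   9  11  23 146 140  32]
 [242 242 244 239 174  17  12  14  10  13  16 146 147 146]
 [242 242 244 242 188  19  15  11  13  39 109 147 149 146]
 [243 243 243 242 240  68  97 222 123  99 141 149 149 148]
 [243 243 242 243 242 243 243 243 209  98 100 146 146 147]
 [242 241 243 243 242 241 243 243 242 113  93 124 144 146]]
[[379.5, 219.7], [385.7, 245.4], [405.5, 232.3], [400.0, 207.2]]
[[378.2, 218.8], [384.4, 244.4], [404.1, 231.4], [398.7, 206.3]]
```

```bash
sed -i 's/^D=.*/D=np.array([533.5,-275.2,79.2])/' h.py
python3 - <<'E'
from h import *
plan(D+45*N,dialR(),4)
E
```

```text
-- 0
[-0.006, -0.006, 0.657, 0.006, 0.001, 0.002]
[-0.006, -0.006, 0.657, 0.006, 0.001, 0.002]
[-0.006, -0.005, 0.657, 0.006, 0.001, 0.002]
[-0.006, -0.005, 0.657, 0.006, 0.001, 0.002]
```

Request:
carry_out(rows=[{"tx": -0.01, "ty": -0.01, "tz": 0.66, "rx": 0.01, "ry": 0, "rz": 0, "gripper": 60}, {"tx": -0.01, "ty": 0, "tz": 0.66, "rx": 0.01, "ry": 0, "rz": 0, "gripper": 60}, {"tx": 0, "ty": -0.01, "tz": 0.66, "rx": 0, "ry": 0, "rz": 0, "gripper": 60}, {"tx": -0.01, "ty": 0, "tz": 0.66, "rx": 0, "ry": 0, "rz": 0, "gripper": 60}, {"tx": 0, "ty": 0, "tz": 0, "rx": 0, "ry": 0, "rz": 0, "gripper": 60}, {"tx": 0, "ty": 0, "tz": 0, "rx": 0, "ry": 0, "rz": 0, "gripper": 60}])

```text
time_s: 15.2
eef_pos: [524.4, -299.9, 115.9]
tool_rot: [0.525, 2.847, 0.899]
ft_force: [0.0, 0.3, 0.1]
opening: 59.9
gripper_force: 0.0
```

```bash
python3 - <<'E'
from h import *
plan(D+20*N,dialR(),4)
E
python3 dial.py d2.png
```

```text
-- 0
[0.002, 0.004, 0.21, 0.001, 0.002, 0.0]
[0.002, 0.004, 0.21, 0.001, 0.002, 0.0]
[0.002, 0.004, 0.21, 0.001, 0.002, 0.0]
[0.002, 0.004, 0.21, 0.001, 0.002, 0.0]
rim 107 ((-0.020684629678726196, -0.7608304023742676), (137.56500244140625, 139.6208038330078), 17.611194610595703) 
zero [54.01667403 -2.18937721] -0.04050933388622994 needle [ 9.30895833 26.544375  ] 1.2335032010733182 3600 knob end [ 0.04084534 -0.09691686] [ 250  250  101  100 7914]
```

Measured closer in, the rim is 138.6 mm across and centred, so the dial centre holds.

Request:
carry_out(rows=[{"tx": 0, "ty": 0.01, "tz": 0.3, "rx": 0, "ry": 0, "rz": 0, "gripper": 60}, {"tx": 0, "ty": 0, "tz": 0.3, "rx": 0, "ry": 0, "rz": 0, "gripper": 60}, {"tx": 0, "ty": 0, "tz": 0.2, "rx": 0, "ry": 0, "rz": 0, "gripper": 60}, {"tx": 0, "ty": 0, "tz": 0, "rx": 0, "ry": 0, "rz": 0, "gripper": 60}, {"tx": 0, "ty": 0, "tz": 0, "rx": 0, "ry": 0, "rz": 0, "gripper": 40}, {"tx": 0, "ty": 0, "tz": 0, "rx": 0, "ry": 0, "rz": 0, "gripper": 40}, {"tx": 0, "ty": 0, "tz": 0, "rx": 0, "ry": 0, "rz": 0, "gripper": 40}])

```text
time_s: 16.12
eef_pos: [529.3, -286.8, 95.7]
tool_rot: [0.526, 2.847, 0.899]
ft_force: [-0.9, -0.1, -0.6]
opening: 40.0
gripper_force: 0.0
```

Request:
carry_out(rows=[{"tx": 0, "ty": 0, "tz": 0, "rx": 0, "ry": 0, "rz": 0, "gripper": 36}, {"tx": 0, "ty": 0, "tz": 0, "rx": 0, "ry": 0, "rz": 0, "gripper": 34}, {"tx": 0, "ty": 0, "tz": 0, "rx": 0, "ry": 0, "rz": 0, "gripper": 32}, {"tx": 0, "ty": 0, "tz": 0, "rx": 0, "ry": 0, "rz": 0, "gripper": 32}])

```text
time_s: 16.62
eef_pos: [529.3, -286.6, 96.3]
tool_rot: [0.526, 2.847, 0.899]
ft_force: [-1.6, -0.4, 5.8]
opening: 33.8
gripper_force: 59.2
```

Request:
carry_out(rows=[{"tx": 0, "ty": 0, "tz": 0, "rx": 0, "ry": 0, "rz": 0.86, "gripper": 32}, {"tx": 0, "ty": 0, "tz": 0, "rx": 0, "ry": 0, "rz": 0.86, "gripper": 32}, {"tx": 0, "ty": 0, "tz": 0, "rx": 0, "ry": 0, "rz": 0.86, "gripper": 32}, {"tx": 0, "ty": 0, "tz": 0, "rx": 0, "ry": 0, "rz": 0.86, "gripper": 32}, {"tx": 0, "ty": 0, "tz": 0, "rx": 0, "ry": 0, "rz": 0.86, "gripper": 32}, {"tx": 0, "ty": 0, "tz": 0, "rx": 0, "ry": 0, "rz": 0.86, "gripper": 32}, {"tx": 0, "ty": 0, "tz": 0, "rx": 0, "ry": 0, "rz": 0, "gripper": 32}, {"tx": 0, "ty": 0, "tz": 0, "rx": 0, "ry": 0, "rz": 0, "gripper": 32}])

```text
time_s: 17.62
eef_pos: [529.0, -286.9, 96.0]
tool_rot: [-1.556, -2.429, -0.892]
ft_force: [-3.4, -1.8, 5.6]
opening: 33.7
gripper_force: 59.2
```

```bash
python3 - <<'E'
from h import *
s=robot.state();print((dialR().inv()*R.from_rotvec(s["tool_rot"])).as_rotvec(),s["ft_force"],s["wrist_torque"])
E
python3 dial.py d3.png
```

```text
[-7.08090797e-04 -3.99677295e-04  7.74716220e-01] [-3.38196415 -1.84998993  5.61602572] [-0.20262943  0.50383905  0.27049763]
rim 85 ((0.016796112060546875, -0.1229715347290039), (137.5402069091797, 140.97093200683594), 37.02235412597656) 
zero [39.98253932 36.02058279] 0.7333164398172581 needle [-13.35754241  17.27263774] 2.229065594920504 19039 knob end [-2.93973214  1.06687843] [ 248  255   86   96 5824]
```

View pics/d3.png

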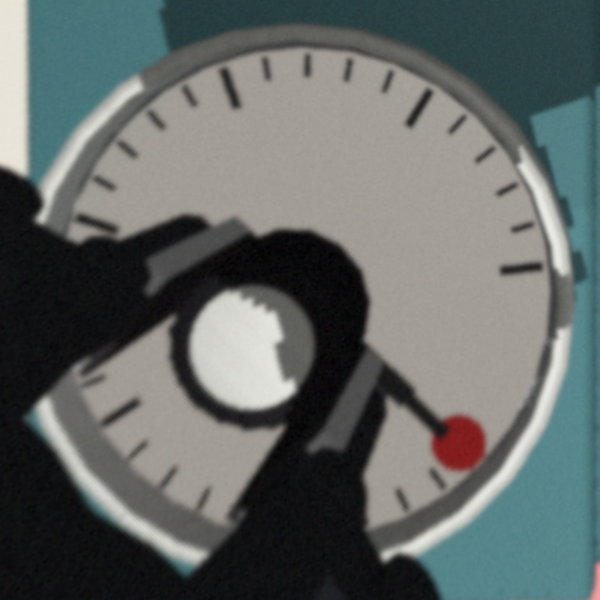

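The red spot is at (460,443), with the needle tip touching it at about (442,432), so it is nearly aligned. I'll release, back off and measure the remaining angle numerically.

Request:
carry_out(rows=[{"tx": 0, "ty": 0, "tz": 0, "rx": 0, "ry": 0, "rz": 0, "gripper": 40}, {"tx": 0, "ty": 0, "tz": 0, "rx": 0, "ry": 0, "rz": 0, "gripper": 60}, {"tx": 0, "ty": 0, "tz": 0, "rx": 0, "ry": 0, "rz": 0, "gripper": 60}, {"tx": 0, "ty": 0, "tz": -0.5, "rx": 0, "ry": 0, "rz": 0, "gripper": 60}, {"tx": 0, "ty": 0, "tz": -0.9, "rx": 0, "ry": 0, "rz": 0, "gripper": 60}, {"tx": 0, "ty": 0, "tz": -0.9, "rx": 0, "ry": 0, "rz": 0, "gripper": 60}, {"tx": 0, "ty": 0, "tz": 0, "rx": 0, "ry": 0, "rz": 0, "gripper": 60}, {"tx": 0, "ty": 0, "tz": 0, "rx": 0, "ry": 0, "rz": 0, "gripper": 60}])

```text
time_s: 18.68
eef_pos: [515.0, -323.6, 151.5]
tool_rot: [-1.556, -2.428, -0.892]
ft_force: [0.3, 0.1, 0.4]
opening: 60.1
gripper_force: 0.0
```

```bash
cat > ang.py <<'E'
from dial import *
# angle by needle line (tail part + pointer) against the red spot; plate centre from the black ticks
for k in range(2):
    p,zf,_=measure(verbose=False);P=p.astype(int)
    g=np.arange(-75,75,.25);X,Y=np.meshgrid(g,g);rr=np.hypot(X,Y);th=np.arctan2(Y,X)
    red=(P[...,0]-P[...,1]>50)&(rr>35)&(rr<68);z=np.array([X[red].mean(),Y[red].mean()])
    dth=np.abs(np.angle(np.exp(1j*(th-zf))))
    m=(P.max(2)<80)&(rr>27)&(rr<49)&(dth<.25)
    # darkness centroids per radius along the needle
    pts=[]
    for r in np.arange(28,46,1):
        s=m&(np.abs(rr-r)<.5)
        if s.sum()>3: pts.append((X[s].mean(),Y[s].mean()))
    vx,vy,x,y=cv2.fitLine(np.array(pts,np.float32),cv2.DIST_L2,0,.01,.01).ravel()
    L=np.array([vx,vy])*np.sign(vx*np.cos(zf)+vy*np.sin(zf))
    off=L[0]*(z-[x,y])[1]-L[1]*(z-[x,y])[0]
    # plate centre: black ticks' outer ring -> circle fit
    el=[]
    print("spot",z.round(2),zf.round(4),"needle n",len(pts),np.arctan2(L[1],L[0]).round(4),"spot cw of line, mm",off.round(2),"axis offset of line from (0,0):",(L[0]*-y+L[1]*x).round(2),"mean needle ang about 0:",np.mean([np.arctan2(b,a) for a,b in pts]).round(4),np.array(pts[::5]).round(1).tolist())
E
python3 ang.py; python3 dial.py d4.png
```

```text
spot [39.89 36.35] 0.7391 needle n 18 0.7711 spot cw of line, mm -0.71 axis offset of line from (0,0): 1.02 mean needle ang about 0: 0.7426 [[20.7, 18.8], [24.3, 22.2], [28.0, 25.7], [31.6, 29.2]]
spot [39.89 36.34] 0.7387 needle n 18 0.7671 spot cw of line, mm -0.61 axis offset of line from (0,0): 0.92 mean needle ang about 0: 0.7413 [[20.7, 18.8], [24.3, 22.2], [28.0, 25.6], [31.5, 29.2]]
rim 103 ((0.534980297088623, 0.013282299041748047), (139.8387451171875, 140.8071746826172), 8.255311012268066) 
zero [39.87686012 36.34164187] 0.7390487041174848 needle [26.18423138 23.97939778] 0.741473601436825 1262 knob end [-0.18283055 -0.32442234] [ 250  249  100  100 7790]
```

```bash
cat > ang2.py <<'E'
from dial import *
from scipy.optimize import least_squares
g=np.arange(-75,75,.25);X,Y=np.meshgrid(g,g)
C=[];Z=[];T=[]
for dep in(-2,-4,-6):
    p,zf,_=measure(depth=dep,verbose=False);P=p.astype(int)
    rr=np.hypot(X,Y);blur=cv2.GaussianBlur(p,(0,0),10).astype(int).mean(2)
    m=((P.mean(2)<blur-18)&(rr>50)&(rr<64)).astype(np.uint8)
    n,l,st,c=cv2.connectedComponentsWithStats(m);k=[c[i]/4-75 for i in range(1,n) if 25<st[i,4]<140]
    k=np.array(k);f=least_squares(lambda q:np.hypot(k[:,0]-q[0],k[:,1]-q[1])-q[2],[0,0,58],loss="soft_l1",f_scale=.3)
    c0=f.x[:2];red=(P[...,0]-P[...,1]>50)&(rr>35)&(rr<68);z=np.array([X[red].mean(),Y[red].mean()])
    s=(P.max(2)<80)&(np.abs(np.angle(np.exp(1j*(np.arctan2(Y,X)-zf))))<.2)&(rr>32)&(rr<49)
    w=np.array([X[s].mean(),Y[s].mean()])
    a=[np.arctan2(*(q-c0)[::-1]) for q in(z,w)]
    print(dep,len(k),f.x.round(2),np.abs(f.fun).mean().round(2),"zero",a[0].round(4),"needle",a[1].round(4),"spot r",np.hypot(*(z-c0)).round(1))
E
python3 ang2.py
```

```text
-2 26 [ 1.15 -2.16 56.32] 0.65 zero 0.7699 needle 0.7856 spot r 54.1
-4 28 [ 0.69 -1.63 56.93] 1.5 zero 0.7684 needle 0.7855 spot r 54.6
-6 26 [ 0.45 -1.45 57.65] 1.62 zero 0.7768 needle 0.7947 spot r 55.1
```

Two methods put zero about 0.015 rad short of the needle. I'll regrip and trim it.

Request:
carry_out(rows=[{"tx": 0, "ty": 0, "tz": 0.9, "rx": 0, "ry": 0, "rz": 0, "gripper": 60}, {"tx": 0, "ty": 0, "tz": 0.8, "rx": 0, "ry": 0, "rz": 0, "gripper": 60}, {"tx": 0, "ty": 0, "tz": 0.5, "rx": 0, "ry": 0, "rz": 0, "gripper": 60}, {"tx": 0, "ty": 0, "tz": 0, "rx": 0, "ry": 0, "rz": 0, "gripper": 42}, {"tx": 0, "ty": 0, "tz": 0, "rx": 0, "ry": 0, "rz": 0, "gripper": 36}, {"tx": 0, "ty": 0, "tz": 0, "rx": 0, "ry": 0, "rz": 0, "gripper": 32}, {"tx": 0, "ty": 0, "tz": 0, "rx": 0, "ry": 0, "rz": 0, "gripper": 32}, {"tx": 0, "ty": 0, "tz": 0, "rx": 0, "ry": 0, "rz": 0.1, "gripper": 32}, {"tx": 0, "ty": 0, "tz": 0, "rx": 0, "ry": 0, "rz": 0, "gripper": 32}, {"tx": 0, "ty": 0, "tz": 0, "rx": 0, "ry": 0, "rz": 0, "gripper": 32}])

```text
time_s: 20.23
eef_pos: [528.4, -288.8, 98.8]
tool_rot: [-1.573, -2.414, -0.889]
ft_force: [-4.8, -2.1, 4.1]
opening: 33.6
gripper_force: 59.8
```

Request:
carry_out(rows=[{"tx": 0, "ty": 0, "tz": 0, "rx": 0, "ry": 0, "rz": 0, "gripper": 40}, {"tx": 0, "ty": 0, "tz": 0, "rx": 0, "ry": 0, "rz": 0, "gripper": 60}, {"tx": 0, "ty": 0, "tz": 0, "rx": 0, "ry": 0, "rz": 0, "gripper": 60}, {"tx": 0, "ty": 0, "tz": -0.5, "rx": 0, "ry": 0, "rz": 0, "gripper": 60}, {"tx": 0, "ty": 0, "tz": -0.9, "rx": 0, "ry": 0, "rz": 0, "gripper": 60}, {"tx": 0, "ty": 0, "tz": -0.9, "rx": 0, "ry": 0, "rz": 0, "gripper": 60}, {"tx": 0, "ty": 0, "tz": 0, "rx": 0, "ry": 0, "rz": 0, "gripper": 60}, {"tx": 0, "ty": 0, "tz": 0, "rx": 0, "ry": 0, "rz": 0, "gripper": 60}])

```text
time_s: 21.22
eef_pos: [514.4, -325.2, 154.0]
tool_rot: [-1.572, -2.413, -0.89]
ft_force: [0.2, 0.4, -0.8]
opening: 60.2
gripper_force: 0.0
```

```bash
python3 ang2.py; python3 ang.py
python3 - <<'E'
from h import *
t=cam("top");img=t["img"].astype(int);r,g,b=[img[:,:,i] for i in range(3)]
pink=((r-g>25)&(r-b>10)&(r>110)).astype(np.uint8);pink[:, :330]=0;pink[:,:][:170]=0;pink[250:]=0;pink[:,400:]=0
pink=cv2.morphologyEx(pink,3,np.ones((3,3)))
for c in cv2.findContours(pink,0,2)[0]:
    if cv2.contourArea(c)>100:
        P=np.array([onz(t,p[0]+0.,164)[:2] for p in c],np.float32);q=cv2.minAreaRect(P);print(q,(np.array(q[0])-PAN[:2])@XS[:2],(np.array(q[0])-PAN[:2])@YS[:2])
E
```

```text
-2 27 [ 1.21 -2.12 56.37] 0.7 zero 0.786 needle 0.7875 spot r 54.1
-4 32 [ 0.72 -1.63 57.04] 1.85 zero 0.7859 needle 0.7856 spot r 54.6
-6 29 [ 0.19 -1.07 57.48] 1.37 zero 0.7841 needle 0.7836 spot r 55.0
spot [39.27 36.97] 0.7553 needle n 18 0.7649 spot cw of line, mm 0.28 axis offset of line from (0,0): 0.8 mean needle ang about 0: 0.7425 [[20.7, 18.8], [24.3, 22.3], [28.0, 25.7], [31.6, 29.2]]
spot [39.3  36.98] 0.755 needle n 18 0.7626 spot cw of line, mm 0.33 axis offset of line from (0,0): 0.74 mean needle ang about 0: 0.7419 [[20.7, 18.8], [24.3, 22.3], [28.0, 25.7], [31.6, 29.1]]
((581.1741333007812, -151.3762664794922), (64.10484313964844, 103.72925567626953), 68.84729766845703) -0.6800154434802064 -1.5164995335999492
((698.7188720703125, -204.39295959472656), (19.222509384155273, 150.32704162597656), 0.8770672678947449) -8.27577242624649 -130.2403894574639
```

Zero and needle agree to within about 0.005 rad, and the dish is within about 2 mm of the pan's centre. The gripper is clear, so I'm handing in.

```bash
python3 -c "
from rig import robot
print(robot.close_job())"
```

```text
the job is handed in; nothing more can be done
None
```

The dish stands within about 2 mm of the pan's centre and is released, the red zero mark meets the needle to within about 0.005 rad, and the job was handed in at about 21 s (the hand-in returned no verdict).

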